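Start the soak: lids into the basin, safety cap off the cleaner

TASK

Get the jar lids ready to soak: lift the tray by its handle, tip all four lids off its open end low over the washing-up basin, and set the empty tray back down flat on the counter. Then push down and turn the safety cap of the cleaner jug, take it off, and finish while still holding the cap in the gripper, level, a few centimetres straight above the jug's mouth. Leave the jug and basin standing upright on the counter, and the other things on it where they are.

Things in the scene. Friction and masses are not known exactly. Their poses are not given: they have to be found in the camera images.
- tray: loose aluminium carrying tray, 150 (x) by 110 (y) mm, 0.26 kg, floor 4 mm thick and slippery; walls 4 mm thick and 24 mm high on both long sides and the +x end; the -x end is open. A wooden bar handle bridges it crosswise above its middle. Origin: centre of the underside, z up. It starts flat on the counter, open end roughly towards the robot, the four lids lying on it
- tray_handle (a point): centre of the tray's bar handle, 85 mm above the tray's underside; the bar runs along the tray's y, 110 mm long, 14 mm wide (along the tray's x), 22 mm tall; 63 mm free height under it to the counter, so it is grasped from above across its 14 mm
- tray_lip (a point): middle of the tray's open edge (75 mm from the middle, along its -x), on the floor's top face
- lid0: loose steel jar lid, a disc 40 mm across, 16 mm thick, 35 g; origin: centre of its flat underside. Starts on the tray; all four are alike; slides freely when the tray is tipped more than about 20 degrees
- lid1: loose steel jar lid, a disc 40 mm across, 16 mm thick, 35 g; origin: centre of its flat underside. Starts on the tray; all four are alike; slides freely when the tray is tipped more than about 20 degrees
- lid2: loose steel jar lid, a disc 40 mm across, 16 mm thick, 35 g; origin: centre of its flat underside. Starts on the tray; all four are alike; slides freely when the tray is tipped more than about 20 degrees
- lid3: loose steel jar lid, a disc 40 mm across, 16 mm thick, 35 g; origin: centre of its flat underside. Starts on the tray; all four are alike; slides freely when the tray is tipped more than about 20 degrees
- basin: loose round steel washing-up basin, 220 mm across its rim, 184 mm across its foot, 70 mm tall, 3 mm wall, 0.8 kg, stands left or right of the tray; origin: centre of the underside
- basin_in (a point): centre of the basin's inner floor, 5 mm above the counter; the rim is 65 mm higher
- jug: loose white cleaner jug, full, 2.2 kg, block body 110 (x) by 85 (y) by 122 mm with a handle at its +x side that reaches 94 mm from the middle and up to 108 mm; shoulder narrowing to a neck in the middle, shoulder top at 139 mm. It stands on the side where the basin does not and stays put by its weight. Origin: centre of the underside
- jug_mouth (a point): centre of the jug's neck opening, 165 mm above its underside; a sprung rubber seal, 20 mm across, sticks up 8 mm out of it when the cap is off
- cap: grey push-and-turn safety cap on the jug: ribbed, round, with 12 faint flats (one flat's normal along its x, then every 30 degrees), 53 mm across, 32 mm tall, 40 g. Origin: on its axis at the skirt's lower edge, z up. Closed, the origin is 16 mm below jug_mouth and its x lies along the jug's x
- cap_grip (a point): point on the cap's axis, 24 mm above its lower edge, 8 mm below its top. A spring holds the cap up in locking notches: it gives at 5 N, reaches a hard stop 6.5 mm down at 9 N. Only while 4.5 mm or more down does it turn, counter-clockwise seen from above; kept between 60 and 120 degrees of turn it lifts straight off. Unpressed it only wiggles, and pulling lifts the jug
- can: bystander: drinks can, plain aluminium, 66 mm across, 115 mm tall; origin: centre of its underside
- mug: bystander: white mug, 76 mm across, 90 mm tall; origin: centre of its underside
- brush: bystander: washing-up brush lying flat; origin: a point on it
- soap: bystander: amber glass bottle, 60 mm across, 185 mm tall; origin: centre of its underside
- jar: bystander: small glass jar, 70 mm across, 90 mm tall; origin: centre of its underside

How it is judged:
By the outcome, as a careful person would: the job done as asked, in the order asked, and still so for the second after the job is handed in, while the arm keeps its last pose, push and grip.
It also fails if it takes over 67 s, if anything falls off the work surface, if the arm or the gripper's body presses on something with over 40 N, if the wrist force passes 120 N, or if a joint passes its speed limit or range.

ROBOT

A 7-joint arm with a two-finger parallel gripper is mounted at the origin on the work surface. World frame = base frame: x ahead of the robot, y to its left, z up, the work surface at z = 0. Lengths are in m, angles in degrees, forces in N, time in s.
With the tool pointing down it reaches from about 0.425 to 0.925 m from the base axis. Payload 6.8 kg.
Tool frame: the origin (TCP) lies midway between the tips of the shut fingers; the grasp point (between the pads) lies 19 mm behind it; z points along the fingers, y is the line along which they close (so a half turn about z gives the same grasp; the last joint's range is limited). The gripper opens to 88 mm and grips with 3 to 60 N. Pads are 20 mm wide; open, the fingers measure 115 mm over their backs; the gripper's body (75 mm by 178 mm) begins 61 mm behind the grasp point.
Start: joints at [-70.709, 27.33, 1.283, 89.118, -0.659, 63.558, -4.761], TCP at [0.29, 0.609, 0.223] pointing down, gripper open.
Joint ranges: [-169.35, 169.35], [-19.33, 120.38], [-80.79, 83.38], [13.8, 139.57], [-78.32, 258.32], [9.67, 109.79], [-169.56, 169.56]. Speed limits (degrees/s): [136.94, 136.94, 180, 180, 180, 180, 180].

INTERFACE

Orientations are given as [roll, pitch, yaw] about the fixed x, y, z axes, in that order (R = Rz(yaw) Ry(pitch) Rx(roll)).
In Python, from plant import ctrl, snapshot gives the robot as it stands. The module is installed in compiled form; this text tells all that it offers.
- The arm moves only by the tool servo_tool, never from a script. Its argument "increments" is a list of rows, each a list of 7 numbers: the turn, a rotation vector about the tool's x, y, z in rad, then the shift along the tool's x, y, z in cm, then the opening, from 0 (shut) to 1 (fully open). A call has 1 to 8 rows; each row is the pose to reach, as a shift and turn from the pose commanded when the call began, along the tool's axes at that moment; what a row does not reach only later rows make up. A row lasts 1/10 s, in which the tool goes at most 50 mm and 8.59 degrees, less where a joint would pass 70% of its speed; a pose out of reach is approached as far as the arm can. A call with a gripper value outside its range is refused whole. The fingers move at their own pace and stop on an object; "squeeze" is the grip in N (left out, the last holds). Time passes only in rows, so rows that repeat a pose let the fingers close. It gives the time, the measured TCP pose, the force, the opening and the grip force at its end, in the units of the state.
- ctrl.get_obs(): the state, without advancing time (a new reading comes with each control period).
- snapshot(name): name is "scene" or "top"; returns a dict with "pixels" (420x560x3 uint8, red, green, blue), "intrinsics" (3x3 intrinsics, pixels), "k1" (the pictures are not rectified: a ray, as slopes to the right and down, at radius r is drawn at 1 + k1 r^2 times it, then the intrinsics apply), "world_to_cam" (4x4, takes a point from world to camera coordinates). Camera axes: x right, y down, z forward; pixel columns grow to the right and rows downward; lengths in m; the calibration is good to about 2 mm. A picture is of the moment at which its call begins. There is no depth.
- ctrl.hand_in(): hands the job in; it is judged then, once.
The state is a dict: "time_s": time; "joint_pos": joint angles; "joint_velocities": joint speeds; "effort": joint torques, N m; "position": TCP position; "orientation": TCP orientation; "force": force on the tool from outside, world axes, zero at the start; "wrist_torque": the same for the moment, N m; "gripper_width": finger opening in m; "grasp_force": force on a finger pad.
Only numpy, scipy, OpenCV 4.12 (cv2) and the standard library are available. Lean on these libraries where they do the work, as an engineer would, in place of code of your own. Each camera call takes 0.05 s, during which the arm holds its last target. There are 200 camera calls.

## Working session

There is one attempt and no reset: what is moved stays moved. The work goes in short steps, Python scripts to look and compute and a tool call to move; the robot and the scene stay as the last step left them, time stands still between calls to the robot, and variables do not carry over. Pictures are saved under pics/ and viewed, at most 10 in all, crops included, and the job is handed in when it is done.

Besides the shell and the picture viewer there is one more tool, called after "Emit:" as name(argument=value, ...) on one line, values as JSON. servo_tool: Moves the arm, as the interface text tells. Its arguments: {"type":"object","properties":{"increments":{"type":"array","items":{"type":"array","items":{"type":"number"}}},"squeeze":{"type":"number"}},"required":["increments"]}

```bash
mkdir -p pics
cat > h.py <<'E'
import numpy as np, cv2
from plant import ctrl, snapshot
from scipy.spatial.transform import Rotation as R
def snap(name, fn=None):
    s=snapshot(name)
    if fn: cv2.imwrite('pics/'+fn, s['pixels'][:,:,::-1])
    return s
def ray(s,u,v):
    K=np.array(s['intrinsics']); D=np.array([s['k1'],0,0,0,0.])
    p=cv2.undistortPoints(np.array([[[u,v]]],float),K,D)[0,0]
    T=np.array(s['world_to_cam']); d=T[:3,:3].T@np.array([p[0],p[1],1]); o=-T[:3,:3].T@T[:3,3]
    return o,d
def onz(s,u,v,z):
    o,d=ray(s,u,v); return o+d*(z-o[2])/d[2]
def proj(s,P):
    K=np.array(s['intrinsics']); D=np.array([s['k1'],0,0,0,0.]); T=np.array(s['world_to_cam'])
    return cv2.projectPoints(np.atleast_2d(np.array(P,float)),cv2.Rodrigues(T[:3,:3])[0],T[:3,3],K,D)[0][:,0]
E
python3 - <<'E'
from h import *
a=snap('scene','s0.png');b=snap('top','t0.png')
for s in (a,b): print(np.round(s['intrinsics'],1).tolist(),s['k1'],np.round(ray(s,280,210)[0],3),np.round(ray(s,280,210)[1],3))
o=ctrl.get_obs(); print(o)
E
```

```text
[[486.7, 0.0, 273.5], [0.0, 486.7, 212.1], [0.0, 0.0, 1.0]] -0.14368045739998134 [ 1.124 -0.59   1.262] [-0.373  0.436 -0.819]
[[519.7, 0.0, 280.8], [0.0, 519.7, 212.1], [0.0, 0.0, 1.0]] -0.1478782746002724 [ 0.432 -0.01   1.619] [ 0.119  0.001 -0.993]
{'time_s': 0.1, 'joint_pos': array([-70.70703611,  27.3708452 ,   1.28345418,  89.16998626,
        -0.65892564,  63.55817384,  -4.76123006]), 'joint_velocities': array([ 0.02743417, -0.13631962,  0.06995392, -0.0561154 , -0.06213577,
        0.00070987, -0.04954136]), 'effort': array([ 4.39663432e-03, -5.84093356e+01,  1.53984435e+00, -2.73313755e+01,
       -5.42451697e-02,  1.29896816e-02,  3.04319974e-05]), 'position': array([0.29026902, 0.60882013, 0.22180218]), 'orientation': array([-1.79908739e+02,  8.10862206e-03,  1.54511635e+02]), 'force': array([ 0.06397731,  0.67177029, -0.25930067]), 'wrist_torque': array([-0.03517753, -0.02388198,  0.0538253 ]), 'grasp_force': 0.0, 'gripper_width': 0.08767204486267828}
```

View pics/s0.png

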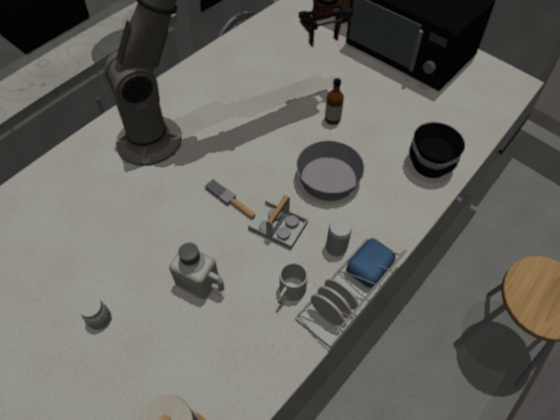

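View pics/t0.png

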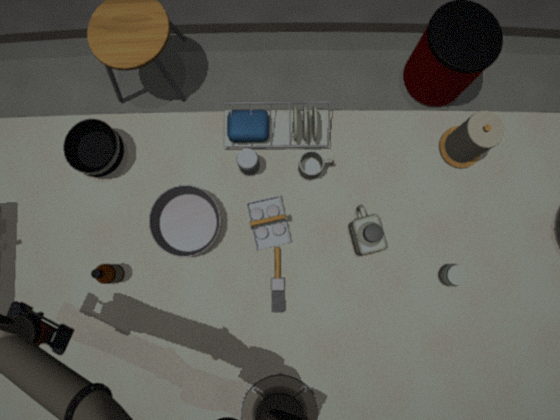

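The scene view shows the tray at about (278,222), basin at (330,170), jug at (193,270). The top view (up = +x, left = +y) shows the tray at (269,222), basin at (186,221), jug at (368,234), can at (248,160), mug at (312,164) and brush at (278,280). Next I enlarge the tray, jug and basin area.

```bash
python3 - <<'E'
import cv2,numpy as np
t=cv2.imread('pics/t0.png');s=cv2.imread('pics/s0.png')
f=lambda i,x,y,w,h,k:np.clip(cv2.resize(i[y:y+h,x:x+w],None,fx=k,fy=k,interpolation=cv2.INTER_CUBIC).astype(float)*1.6,0,255).astype(np.uint8)
A=f(t,235,185,80,75,5);B=f(t,340,195,60,75,5)
C=f(s,240,185,80,75,5);D=f(s,160,235,60,75,5)
cv2.imwrite('pics/c0.png',np.vstack([np.hstack([A,B]),np.hstack([C,D])])[:, :])
E
python3 -c "
import cv2;i=cv2.imread('pics/c0.png');print(i.shape);cv2.imwrite('pics/c0.png',cv2.resize(i,None,fx=.8,fy=.8,interpolation=cv2.INTER_AREA))"
```

```text
(750, 700, 3)
```

View pics/c0.png

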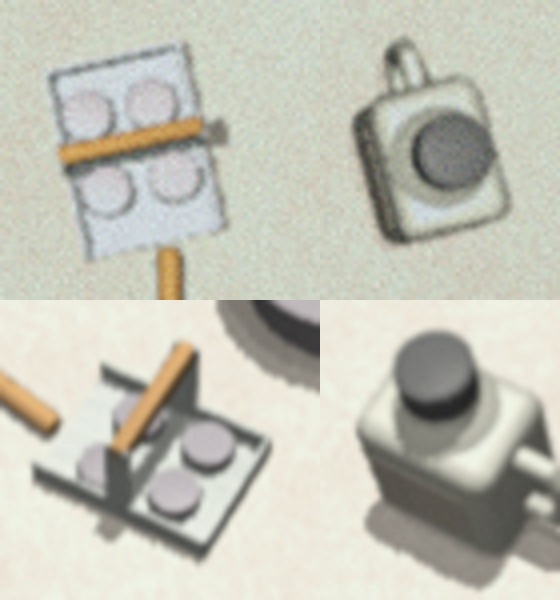

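The crop gives the bar from about (62,155) to (200,128) at 4x scale, the cap disc at (453,152), and jug top edges tilted about 16°. I now measure these by mask.

```bash
cat >> h.py <<'E'
def comp(m,x0,y0,x1,y1):
    z=np.zeros(m.shape,np.uint8); z[y0:y1,x0:x1]=m[y0:y1,x0:x1]
    n,l,st,c=cv2.connectedComponentsWithStats(z); k=1+np.argmax(st[1:,4]); return (l==k).astype(np.uint8),c[k],st[k]
def yawof(d): return np.degrees(np.arctan2(d[1],d[0]))
E
python3 - <<'E'
from h import *
out={}
for n,bx,cx in (('top',(245,205,292,233),(355,215,392,250)),('scene',(262,190,295,228),(175,238,204,268))):
    s=snap(n); p=s['pixels'].astype(int); hsv=cv2.cvtColor(s['pixels'],cv2.COLOR_RGB2HSV)
    org=((hsv[...,0]<25)&(hsv[...,1]>90)).astype(np.uint8)
    m,c,st=comp(org,*bx); print(n,'bar',c,st)
    pts=np.argwhere(m)[:,::-1].astype(np.float32)
    r=cv2.minAreaRect(pts); bp=cv2.boxPoints(r); 
    bp=np.array([onz(s,*q,0.096 if n=='top' else .09)[:2] for q in bp]); print(np.round(bp,4).tolist(), 'ctr',onz(s,*c,0.096 if n=='top' else .088))
    W=np.array([onz(s,*q,0.096)[:2] for q in pts]); W0=W-W.mean(0); print('axis yaw',yawof(np.linalg.svd(W0,full_matrices=0)[2][0]))
    dk=((p.max(2)<95)).astype(np.uint8)
    m,c,st=comp(dk,*cx); print('cap',c,st, onz(s,*c,0.18))
s=snap('top'); f=lambda u,v:(235+u/4,185+v/4); g=lambda u,v:(340+(u-320)/4,195+v/4)
for q,z in ((f(50,75),.024),(f(186,43),.024),(f(228,230),.024),(f(90,260),.024)): print('tray',np.round(onz(s,*q,z),4))
for q in (g(358,118),g(474,78),g(508,212),g(390,240)): print('jug',np.round(onz(s,*q,.118),4))
a=[onz(s,*g(*q),.12) for q in ((383,115),(470,82),(508,207),(412,238))]
print('jug edges',yawof(a[1]-a[2]))
# basin: ellipse by rim interior/outer
p=s['pixels'].astype(int); dk=(p.max(2)<125).astype(np.uint8); m,c,st=comp(dk,140,175,232,265)
ct=max(cv2.findContours(m,0,2)[0],key=cv2.contourArea); e=cv2.fitEllipse(cv2.convexHull(ct)); print('basin',e,st,onz(s,*e[0],.07),[np.linalg.norm((onz(s,e[0][0]+e[1][0]/2,e[0][1],.07)-onz(s,*e[0],.07)))])
bf=(np.ptp(p,axis=2)<25)&(p.min(2)>110); m,c,st=comp(bf.astype(np.uint8),155,190,218,255); print('floor',c,st,onz(s,*c,.005))
E
```

```text
top bar [267.23899371 219.8490566 ] [250 215  36  11 159]
[[0.581, 0.0823], [0.6032, -0.0211], [0.5897, -0.024], [0.5676, 0.0794]] ctr [0.58502695 0.029747   0.096     ]
axis yaw -77.90223245252305
cap [372.51142857 232.70857143] [362 223  22  21 350] [ 0.53780175 -0.2654785   0.18      ]
scene bar [278.08163265 209.18367347] [268 196  20  27 147]
[[0.5883, -0.0219], [0.5667, 0.0835], [0.5826, 0.0835], [0.6035, -0.0215]] ctr [0.5840321  0.03256665 0.088     ]
axis yaw -78.22521761484083
cap [188.61978022 255.78241758] [179 243  21  25 455] [ 0.55036839 -0.27720237  0.18      ]
tray [0.6429 0.0925 0.024 ]
tray [ 0.6669 -0.013   0.024 ]
tray [ 0.5217 -0.0439  0.024 ]
tray [0.4996 0.0621 0.024 ]
jug [ 0.567  -0.2097  0.118 ]
jug [ 0.5954 -0.2956  0.118 ]
jug [ 0.4974 -0.3178  0.118 ]
jug [ 0.4782 -0.231   0.118 ]
jug edges 15.449662845736873
basin ((187.654052734375, 220.9926300048828), (74.71966552734375, 80.61370086669922), 92.05240631103516) [ 148  184   81   75 2302] [0.58625149 0.27011332 0.07      ] [np.float64(0.11294673324687687)]
floor [187.67726161 222.46373268] [ 160  195   56   56 2454] [0.5880854  0.28175504 0.005     ]
```

```bash
cat >> h.py <<'E'
def go(p,rpy,o=None):
    o=o or ctrl.get_obs(); R0=R.from_euler('xyz',o['orientation'],degrees=True); R1=R.from_euler('xyz',rpy,degrees=True)
    rv=(R0.inv()*R1).as_rotvec(); d=R0.inv().apply(np.array(p)-o['position'])*100
    print('turn',np.round(rv,4),'shift',np.round(d,2),'rows>=',max(np.degrees(np.linalg.norm(rv))/8.59,np.linalg.norm(d)/5).round(1))
    return rv,d
def tilt(yaw,th): # tool down at yaw, fingers tipped th towards tool +y
    return (R.from_euler('xyz',[180,0,yaw],degrees=True)*R.from_rotvec([-np.radians(th),0,0])).as_euler('xyz',degrees=True)
E
python3 - <<'E'
from h import *
s=snap('top'); z=snap('scene')
print('soap',onz(s,112,273,.1),'can',onz(s,248,160,.115),'mug',onz(s,312,164,.09),'brushend',onz(s,278,247,.01))
print('cap scene',onz(z,188.75,251,.181),'cap top',onz(s,372.5,232.7,.181))
go((.62,.29,.27),(180,0,115))
E
```

```text
soap [0.43046724 0.49033538 0.1       ] can [0.7612015  0.08507248 0.115     ] mug [ 0.75264516 -0.10525195  0.09      ] brushend [ 0.5089225  -0.00076323  0.01      ]
cap scene [ 0.54076563 -0.26758166  0.181     ] cap top [ 0.5377526  -0.26526958  0.181     ]
turn [-3.000e-04  1.000e-04  6.897e-01] shift [-43.49 -14.64  -4.75] rows>= 9.2
```

Emit:
servo_tool(increments=[[0,0,0,0,0,-4.8,1],[0.0,0,0.1,-4,-1.5,-4.8,1],[0,0,0.69,-43.5,-14.6,-4.8,1],[0,0,0.69,-43.5,-14.6,-4.8,1],[0,0,0.69,-43.5,-14.6,-4.8,1],[0,0,0.69,-43.5,-14.6,-4.8,1],[0,0,0.69,-43.5,-14.6,-4.8,1],[0,0,0.69,-43.5,-14.6,-4.8,1]])

```text
time_s: 1.15
position: [0.5376, 0.3694, 0.2709]
orientation: [180.0, -0.0, 115.0]
force: [0.4, 0.3, 0.0]
gripper_width: 0.088
grasp_force: 0.0
```

Run:
```python
from h import *
print(ctrl.get_obs()['joint_pos'].round(1))
go((.62,.29,.23),tilt(115,40))
```

```text
[-50.8  23.3  15.   90.1  -6.4  67.4  -9.6]
turn [-6.977e-01 -1.000e-04 -2.000e-04] shift [-10.67   4.11   4.09] rows>= 4.7
```

Emit:
servo_tool(increments=[[-0.7,0,0,-10.7,4.1,4,1],[-0.7,0,0,-10.7,4.1,4,1],[-0.7,0,0,-10.7,4.1,4,1],[-0.7,0,0,-10.7,4.1,4,1],[-0.7,0,0,-10.7,4.1,4,1],[-0.7,0,0,-10.7,4.1,4,1]])

```text
time_s: 1.75
position: [0.6214, 0.2793, 0.2243]
orientation: [144.0, 1.5, 113.8]
force: [0.4, -0.8, -0.3]
gripper_width: 0.0876
grasp_force: 0.0
```

Run:
```python
from h import *
print(ctrl.get_obs()['joint_pos'].round(1))
go((.5845,.030,.19),(180,0,102))
```

```text
[-36.1  13.8   4.1 118.5  23.6  13.3 -29.6]
turn [ 0.6281 -0.0398  0.2066] shift [-21.23 -13.2   -4.66] rows>= 5.1
```

Emit:
servo_tool(increments=[[0.63,-0.04,0.207,-21.2,-13.2,-4.7,1],[0.63,-0.04,0.207,-21.2,-13.2,-4.7,1],[0.63,-0.04,0.207,-21.2,-13.2,-4.7,1],[0.63,-0.04,0.207,-21.2,-13.2,-4.7,1],[0.63,-0.04,0.207,-21.2,-13.2,-4.7,1],[0.63,-0.04,0.207,-21.2,-13.2,-4.7,1],[0.63,-0.04,0.207,-21.2,-13.2,-4.7,1]])

```text
time_s: 2.45
position: [0.5855, 0.0262, 0.1903]
orientation: [-179.8, 0.1, 101.6]
force: [0.6, -0.0, 0.3]
gripper_width: 0.0877
grasp_force: 0.0
```

Run:
```python
from h import *
print(ctrl.get_obs()['joint_pos'].round(1))
go((.5845,.030,.067),(180,0,102))
s=snap('scene'); p=s['pixels']
q=proj(s,[ctrl.get_obs()['position'],[.5845,.03,.085]]);print(q)
cv2.imwrite('pics/a1.png',cv2.resize(p[100:300,180:380,::-1],None,fx=3,fy=3,interpolation=2))
```

```text
[ -5.7  21.1  -3.9 103.2   1.8  55.9   1.3]
turn [-0.0031  0.0013 -0.0074] shift [4.100e-01 1.000e-02 1.233e+01] rows>= 2.5
[[277.82085046 188.8781301 ]
 [277.62414757 210.38907613]]
```

View pics/a1.png

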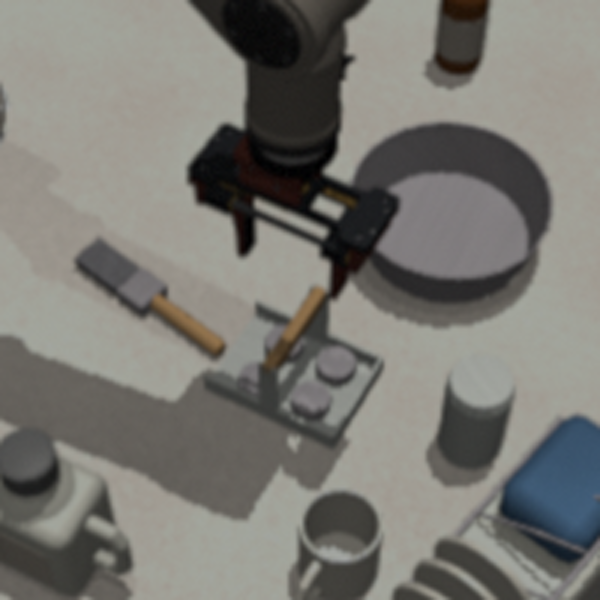

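The gripper hangs centred above the bar, with the bar at crop (295,325) and the fingertips at (245,250) and (340,285). I descend and grasp.

Emit:
servo_tool(increments=[[0,0,-0.007,0.3,0,4,1],[0,0,-0.007,0.3,0,8,1],[0,0,-0.007,0.3,0,11,1],[0,0,-0.007,0.3,0,12.3,1],[0,0,-0.007,0.3,0,12.3,0.1],[0,0,-0.007,0.3,0,12.3,0.0],[0,0,-0.007,0.3,0,12.3,0],[0,0,-0.007,0.3,0,12.3,0]], squeeze=55)

```text
time_s: 3.3
position: [0.5858, 0.0337, 0.0696]
orientation: [179.9, -0.0, 102.3]
force: [0.4, 0.5, -0.3]
gripper_width: 0.0591
grasp_force: 0.0
```

Emit:
servo_tool(increments=[[0,0,0,0,0,0,0],[0,0,0,0,0,0,0],[0,0,0,0,0,0,0]])

```text
time_s: 3.6
position: [0.5848, 0.0334, 0.0682]
orientation: [-179.9, -0.0, 102.3]
force: [0.1, -0.3, 0.9]
gripper_width: 0.0352
grasp_force: 0.0
```

Emit:
servo_tool(increments=[[0,0,0,0,0,0,0],[0,0,0,0,0,0,0],[0,0,0,0,0,0,0],[0,0,0,0,0,0,0],[0,0,0,0,0,0,0]])

```text
time_s: 4.1
position: [0.5846, 0.0334, 0.0679]
orientation: [-179.9, -0.0, 102.3]
force: [-0.4, -0.7, -0.2]
gripper_width: 0.0136
grasp_force: 55.0
```

Emit:
servo_tool(increments=[[0,0,0,0,0,-0.5,0],[0,0,0,0,0,-1.5,0],[0,0,0,0,0,-3,0],[0,0,0,0,0,-5,0],[0,0,0,0,0,-7.5,0],[0,0,0,0,0,-9.5,0],[0,0,0,0,0,-11,0],[0,0,0,0,0,-11.5,0]])

```text
time_s: 4.9
position: [0.586, 0.0336, 0.186]
orientation: [179.9, 0.0, 102.3]
force: [0.6, 0.2, -4.9]
gripper_width: 0.0137
grasp_force: 55.0
```

Run:
```python
from h import *
o=ctrl.get_obs();print(o['joint_pos'].round(1),o['wrist_torque'].round(3))
u=np.array([np.cos(np.radians(70)),np.sin(np.radians(70))]); b=np.array([.587,.277])+.03*u; print(b)
go((*b,.185),(180,0,160))
s=snap('scene'); p=s['pixels']
cv2.imwrite('pics/a2.png',cv2.resize(p[100:300,180:380,::-1],None,fx=3,fy=3,interpolation=2))
```

```text
[ -6.1  21.3  -4.2 103.6   1.9  55.1   1.3] [-0.069 -0.027 -0.011]
[0.5972606  0.30519078]
turn [ 0.0022  0.0013 -1.0067] shift [26.3   6.89  0.11] rows>= 6.7
```

View pics/a2.png

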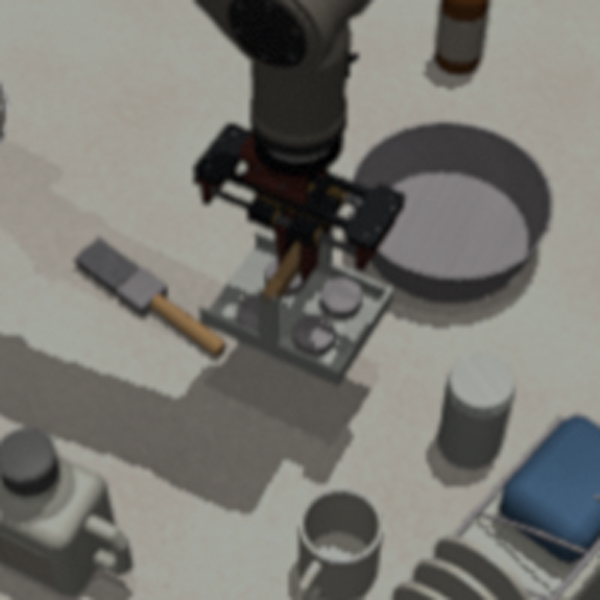

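The tray hangs level with all lids on it at crop (300,300). I carry it smoothly towards the basin.

Emit:
servo_tool(increments=[[0,0,-0.02,0.5,0.1,0,0],[0,0,-0.06,1.6,0.4,0,0],[0,0,-0.13,3.4,0.9,0,0],[0,0,-0.21,5.5,1.4,0,0],[0,0,-0.3,7.8,2.0,0,0],[0,0,-0.39,10.1,2.6,0,0],[0,0,-0.48,12.4,3.2,0,0],[0,0,-0.56,14.7,3.8,0,0]])

```text
time_s: 5.75
position: [0.5897, 0.1873, 0.1818]
orientation: [-179.8, -0.1, 134.8]
force: [0.7, 0.7, -4.5]
gripper_width: 0.0138
grasp_force: 55.0
```

Run:
```python
from h import *
go((.597,.305,.185),(180,0,160))
```

```text
turn [-0.0021 -0.003  -0.44  ] shift [ 7.84  8.81 -0.33] rows>= 2.9
```

Emit:
servo_tool(increments=[[0,0,-0.08,1.5,1.7,-0.1,0],[0,0,-0.16,2.9,3.3,-0.2,0],[0,0,-0.24,4.3,4.8,-0.3,0],[0,0,-0.32,5.6,6.2,-0.4,0],[0,0,-0.38,6.7,7.5,-0.4,0],[0,0,-0.42,7.4,8.3,-0.4,0],[0,0,-0.44,7.8,8.8,-0.4,0],[0,0,-0.44,7.8,8.8,-0.4,0]])

```text
time_s: 6.55
position: [0.5984, 0.3034, 0.1863]
orientation: [-179.9, -0.1, 159.7]
force: [-0.2, -0.8, -3.9]
gripper_width: 0.0138
grasp_force: 55.0
```

Run:
```python
from h import *
print(ctrl.get_obs()['joint_pos'].round(1))
u=np.array([np.cos(np.radians(70)),np.sin(np.radians(70)),0]);B=np.array([.587,.277,0])
def pose(th,lipz,off): # bar->lip; TCP = bar + 19mm along tool z
    t=np.radians(th); 
    lip=B+off*u+[0,0,lipz]
    bar=lip+u*(.075*np.cos(t)-.081*np.sin(t))+np.array([0,0,.081*np.cos(t)+.075*np.sin(t)])
    tz=u*np.sin(t)-np.array([0,0,np.cos(t)])
    return bar+.019*tz
for th,lz in ((12,.085),(25,.07),(40,.062)):
    p=pose(th,lz,.03);print(th,p.round(4),tilt(160,th)); go(p,tilt(160,th))
```

```text
[-18.8  30.2 -19.1  90.5  10.7  61.2  29. ]
12 [0.6179 0.362  0.1612] [168.   0. 160.]
turn [-0.2104 -0.002  -0.0052] shift [0.19 6.18 2.5 ] rows>= 1.4
25 [0.6115 0.3444 0.1579] [1.55000000e+02 1.27222187e-14 1.60000000e+02]
turn [-0.4373 -0.0014 -0.0054] shift [0.18 4.31 2.84] rows>= 2.9
40 [0.6033 0.3217 0.1577] [140.   0. 160.]
turn [-0.6991 -0.0007 -0.0056] shift [0.17 1.89 2.86] rows>= 4.7
```

Emit:
servo_tool(increments=[[-0.02,0,0,0.1,0.6,0.3,0],[-0.05,0,0,0.2,2.0,0.9,0],[-0.1,0,0,0.2,3.8,1.7,0],[-0.16,0,0,0.2,5.3,2.3,0],[-0.21,0,0,0.2,6.1,2.5,0],[-0.28,0,0,0.2,5.6,2.6,0],[-0.36,0,0,0.2,5.0,2.7,0],[-0.44,0,0,0.2,4.3,2.8,0]])

```text
time_s: 7.35
position: [0.6122, 0.3422, 0.1589]
orientation: [154.7, -0.0, 159.5]
force: [-0.9, -0.6, -3.2]
gripper_width: 0.0135
grasp_force: 55.0
```

Run:
```python
from h import *
go((.6033,.3217,.1577),tilt(160,40))
go((.6033,.3217,.1577),tilt(160,45))
```

```text
turn [-0.2566  0.0043 -0.007 ] shift [ 0.11 -2.07 -0.85] rows>= 1.7
turn [-0.3438  0.0046 -0.0068] shift [ 0.11 -2.07 -0.85] rows>= 2.3
```

Emit:
servo_tool(increments=[[-0.06,0,0,0,-0.5,-0.2,0],[-0.12,0,0,0,-1.0,-0.4,0],[-0.19,0,0,0.1,-1.5,-0.6,0],[-0.26,0,0,0.1,-2.0,-0.9,0],[-0.26,0,0,0.1,-2.0,-0.9,0],[-0.26,0,0,0.1,-2.0,-0.9,0],[-0.26,0,0,0.1,-2.0,-0.9,0],[-0.26,0,0,0.1,-2.0,-0.9,0]])

```text
time_s: 8.15
position: [0.6034, 0.3251, 0.1596]
orientation: [139.9, 0.0, 159.8]
force: [-0.1, 0.5, -1.9]
gripper_width: 0.0135
grasp_force: 55.0
```

Run:
```python
from h import *
o=ctrl.get_obs();print(o['joint_pos'].round(1),o['force'])
s=snap('scene'); p=s['pixels'];t=snap('top')['pixels']
r=lambda i,x,y,w,h,k:cv2.resize(i[y:y+h,x:x+w,::-1],None,fx=k,fy=k,interpolation=2)
cv2.imwrite('pics/a3.png',np.hstack([r(p,270,90,130,130,3),r(t,135,155,130,130,3)]))
```

```text
[ 18.9  34.6 -50.3 111.6 -13.   17.4  62. ] [-0.05648358  0.50801019 -1.8585059 ]
```

View pics/a3.png

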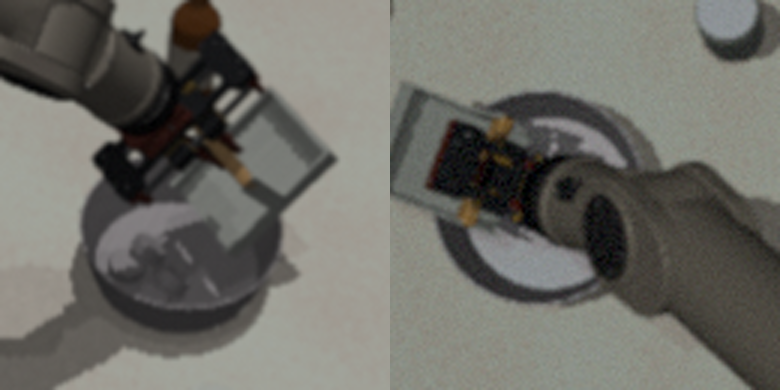

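The lids lie in the basin (left crop about (150,265)), the tray floor looks bare, and the wrist load has dropped to the tray's own weight. I lift, level and check.

Run:
```python
from h import *
go((.6033,.325,.20),tilt(160,40))
go((.60,.29,.24),tilt(160,0))
```

```text
turn [ 0.0011  0.0026 -0.0033] shift [-0.01  2.63 -3.11] rows>= 0.8
turn [ 0.6993  0.0013 -0.0041] shift [-0.91  2.61 -8.36] rows>= 4.7
```

Emit:
servo_tool(increments=[[0,0,0,0,1.3,-1.5,0],[0.0,0,0,0,2.6,-3.1,0],[0.15,0,0,-0.2,2.6,-4.3,0],[0.3,0,0,-0.4,2.6,-5.4,0],[0.44,0,0,-0.6,2.6,-6.5,0],[0.58,0,0,-0.8,2.6,-7.6,0],[0.7,0,-0.004,-0.9,2.6,-8.4,0],[0.7,0,-0.004,-0.9,2.6,-8.4,0]])

```text
time_s: 9.05
position: [0.5994, 0.2944, 0.2411]
orientation: [179.9, 0.1, 160.3]
force: [-1.1, 0.8, -3.0]
gripper_width: 0.0134
grasp_force: 55.0
```

Run:
```python
from h import *
o=ctrl.get_obs();print(o['joint_pos'].round(1),o['force'])
go((.5845,.033,.18),(180,0,102.3))
```

```text
[-14.9  27.6 -23.7  87.8  11.6  66.9  29.5] [-1.05220818  0.83756641 -2.96154849]
turn [ 2.8000e-03 -3.0000e-04  1.0115e+00] shift [ -7.42 -25.12   6.06] rows>= 6.7
```

Emit:
servo_tool(increments=[[0,0,0.1,-0.7,-2.5,0.3,0],[0,0,0.24,-1.8,-6,0.7,0],[0,0,0.38,-2.8,-9.5,1.2,0],[0,0,0.52,-3.9,-13,2,0],[0,0,0.66,-4.9,-16.5,3,0],[0,0,0.8,-5.9,-20,4.3,0],[0,0,0.94,-6.9,-23.3,5.4,0],[0.002,0,1.012,-7.4,-25.1,6,0]])

```text
time_s: 9.85
position: [0.5816, 0.0225, 0.1782]
orientation: [-179.9, 0.1, 101.3]
force: [0.3, -0.2, -1.6]
gripper_width: 0.0133
grasp_force: 55.0
```

Emit:
servo_tool(increments=[[0,0,0,0,0,0,0],[0,0,0,0,0,0,0]])

```text
time_s: 10.05
position: [0.5827, 0.0273, 0.1795]
orientation: [-180.0, -0.0, 101.9]
force: [-0.5, -0.1, -2.1]
gripper_width: 0.0135
grasp_force: 55.0
```

Run:
```python
from h import *
o=ctrl.get_obs();print(o['joint_pos'].round(1),o['force'])
go((.5845,.033,.069),(180,0,102.3))
s=snap('scene'); p=s['pixels'];t=snap('top')['pixels']
r=lambda i,x,y,w,h,k:cv2.resize(i[y:y+h,x:x+w,::-1],None,fx=k,fy=k,interpolation=2)
cv2.imwrite('pics/a4.png',np.hstack([r(p,240,100,130,150,3),r(t,135,155,130,150,3)]))
```

```text
[ -1.8  21.7  -8.9 104.    4.   54.7  -0.5] [-0.51089645 -0.1239033  -2.0623666 ]
turn [-0.0007 -0.0002 -0.0071] shift [ 0.52  0.3  11.05] rows>= 2.2
```

View pics/a4.png

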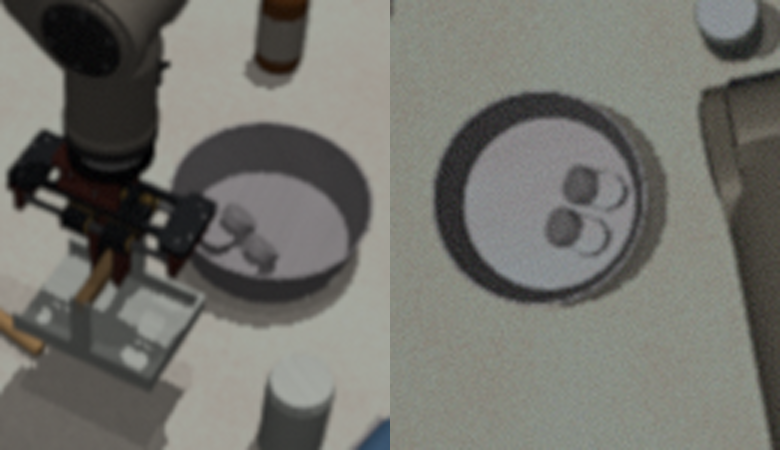

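The top crop shows all four lids in the basin, in two overlapping pairs at (590,190) and (575,232), with the tray empty. I lower the tray back onto its spot.

Emit:
servo_tool(increments=[[0,0,-0.005,0.3,0.2,1.5,0],[0,0,-0.005,0.4,0.2,4.5,0],[0,0,-0.005,0.4,0.2,7.5,0],[0,0,-0.005,0.4,0.2,9.5,0],[0,0,-0.005,0.4,0.2,10.5,0],[0,0,-0.005,0.4,0.2,10.9,0],[0,0,-0.005,0.4,0.2,11.1,0],[0,0,-0.005,0.4,0.2,11.1,0]])

```text
time_s: 10.95
position: [0.5845, 0.0313, 0.0693]
orientation: [-180.0, 0.1, 102.2]
force: [-0.7, 0.5, -1.3]
gripper_width: 0.0139
grasp_force: 55.0
```

Emit:
servo_tool(increments=[[0,0,0,0,0,0.0,0],[0,0,0,0,0,0,0]])

```text
time_s: 11.15
position: [0.5845, 0.0311, 0.0695]
orientation: [-180.0, 0.1, 102.1]
force: [0.0, -0.7, -2.2]
gripper_width: 0.0135
grasp_force: 55.0
```

Emit:
servo_tool(increments=[[0,0,0,0,0,0.1,0],[0,0,0,0,0,0.15,0],[0,0,0,0,0,0.2,0],[0,0,0,0,0,0.2,0]])

```text
time_s: 11.55
position: [0.5842, 0.0309, 0.0679]
orientation: [-179.9, 0.1, 102.1]
force: [-3.8, 0.4, 7.6]
gripper_width: 0.0139
grasp_force: 55.0
```

Emit:
servo_tool(increments=[[0,0,0,0,0,-0.1,0.5],[0,0,0,0,0,-0.1,0.9],[0,0,0,0,0,-0.1,1],[0,0,0,0,0,-0.1,1],[0,0,0,0,0,-1,1],[0,0,0,0,0,-4,1],[0,0,0,0,0,-9,1],[0,0,0,0,0,-14,1]])

```text
time_s: 12.35
position: [0.5835, 0.0312, 0.2083]
orientation: [-179.8, 0.1, 102.1]
force: [1.6, -0.3, 0.6]
gripper_width: 0.0742
grasp_force: 0.0
```

Run:
```python
from h import *
o=ctrl.get_obs();print(o['joint_pos'].round(1),o['force'])
go((.539,-.2665,.26),(180,0,105.5))
go((.539,-.2665,.26),(180,0,75.5))
```

```text
[ -2.   20.1  -9.1 102.1   3.8  58.2  -0.4] [ 1.57454077 -0.26037602  0.63515398]
turn [-0.0036  0.001  -0.0585] shift [-28.18 -10.63  -5.1 ] rows>= 6.1
turn [-0.0032  0.0019  0.4651] shift [-28.18 -10.63  -5.1 ] rows>= 6.1
```

Emit:
servo_tool(increments=[[0,0,0.1,-3.0,-1,-2,1],[0,0,0.24,-7.5,-2.7,-4,1],[0,0,0.38,-12,-4.4,-5,1],[0,0,0.52,-16.5,-6.2,-5,1],[0,0,0.66,-21,-7.9,-5,1],[0,0,0.8,-24.5,-9.2,-5,1],[0,0,0.94,-27,-10.1,-5,1],[0,0,0.99,-28.2,-10.6,-5,1]])

```text
time_s: 13.15
position: [0.5389, -0.2697, 0.2579]
orientation: [179.9, 0.2, 45.0]
force: [0.1, 0.3, 1.0]
gripper_width: 0.0878
grasp_force: 0.0
```

Emit:
servo_tool(increments=[[0,0,0,0,0,0,1],[0,0,0,0,0,0,1]])

```text
time_s: 13.35
position: [0.5404, -0.2648, 0.2574]
orientation: [-180.0, 0.1, 45.7]
force: [0.5, 0.9, -0.1]
gripper_width: 0.088
grasp_force: 0.0
```

Run:
```python
from h import *
o=ctrl.get_obs();print(o['joint_pos'].round(1),o['force'])
go((.5398,-.268,.154),(180,0,45.5))
s=snap('scene'); t=snap('top')
r=lambda i,x,y,w,h,k:cv2.resize(i[y:y+h,x:x+w,::-1],None,fx=k,fy=k,interpolation=2)
print(proj(s,[[.5398,-.268,.181],o['position']]),proj(t,[[.5398,-.268,.181]]))
cv2.imwrite('pics/a5.png',np.hstack([r(s['pixels'],140,180,180,140,4)]))
# tray check
t=t
hsv=cv2.cvtColor(t['pixels'],cv2.COLOR_RGB2HSV); org=((hsv[...,0]<25)&(hsv[...,1]>90)).astype(np.uint8)
m,c,st=comp(org,245,205,292,233); print('bar',c,st,onz(t,*c,.096))
```

```text
[ 13.8  18.7   8.2  97.7  -2.8  63.9 -21.6] [ 0.54112577  0.92948754 -0.0793607 ]
turn [-0.0007  0.0017  0.003 ] shift [-0.26  0.18 10.34] rows>= 2.1
[[188.37731878 250.88946255]
 [184.85433083 234.47626763]] [[373.45095117 231.95606845]]
bar [268.15789474 219.98684211] [251 215  35  11 152] [0.58459485 0.02704301 0.096     ]
```

View pics/a5.png

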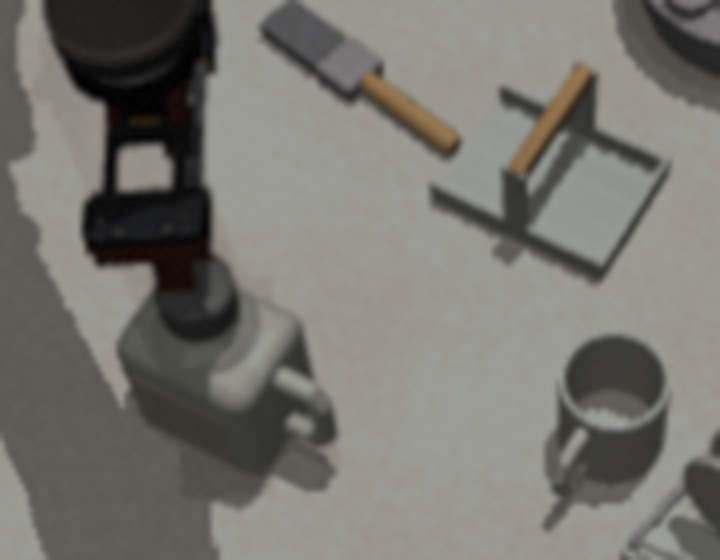

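The tray is empty and flat at crop (550,180). The gripper stands over the cap at (198,300). I descend and grip.

Emit:
servo_tool(increments=[[0,0,0.003,-0.1,0.1,2.5,1],[0,0,0.003,-0.2,0.1,5.5,1],[0,0,0.003,-0.2,0.2,8.5,0.9],[0,0,0.003,-0.2,0.2,10,0.7],[0,0,0.003,-0.2,0.2,10.3,0.4],[0,0,0.003,-0.2,0.2,10.3,0.2],[0,0,0.003,-0.2,0.2,10.3,0.2],[0,0,0.003,-0.2,0.2,10.3,0.2]], squeeze=20)

```text
time_s: 14.25
position: [0.5396, -0.2689, 0.1552]
orientation: [-180.0, 0.1, 45.3]
force: [-3.7, 3.6, 1.2]
gripper_width: 0.0521
grasp_force: 20.0
```

Emit:
servo_tool(increments=[[0,0,0,0,0,0,0.2],[0,0,0,0,0,0,0.2],[0,0,0,0,0,0,0.2]])

```text
time_s: 14.55
position: [0.5398, -0.2691, 0.1552]
orientation: [-180.0, 0.1, 45.3]
force: [-4.3, 3.6, 4.1]
gripper_width: 0.0522
grasp_force: 20.0
```

Run:
```python
from h import *
o=ctrl.get_obs();print(o['joint_pos'].round(1),o['force'],o['wrist_torque'],o['position'],o['orientation'],o['gripper_width'],o['grasp_force'])
```

```text
[ 14.7  24.7   7.5 103.4  -3.9  52.2 -20.8] [-4.29814246  3.57554965  4.12143205] [ 0.94621266  1.0060816  -0.0555505 ] [ 0.53980102 -0.26906478  0.15515078] [-1.79983639e+02  1.08766102e-01  4.52622525e+01] 0.05219681846463407 20.001141848042607
```

Emit:
servo_tool(increments=[[0,0,0,0,-0.1,0,0.2],[0,0,0,0,-0.1,0,0.2],[0,0,0,0,-0.1,0.3,0.2],[0,0,0,0,-0.1,0.6,0.2],[0,0,0,0,-0.1,0.8,0.2],[0,0,0,0,-0.1,0.8,0.2]], squeeze=50)

```text
time_s: 15.15
position: [0.5399, -0.2691, 0.1486]
orientation: [179.9, 0.1, 45.2]
force: [-6.4, 5.4, 15.9]
gripper_width: 0.0513
grasp_force: 50.0
```

Emit:
servo_tool(increments=[[0,0,0,0,-0.15,0,0.2],[0,0,-0.05,0,-0.15,0,0.2],[0,0,-0.12,0,-0.15,0,0.2],[0,0,-0.2,0,-0.15,0,0.2],[0,0,-0.28,0,-0.15,0,0.2],[0,0,-0.36,0,-0.15,0,0.2]])

```text
time_s: 15.75
position: [0.5399, -0.2684, 0.1486]
orientation: [179.8, 0.1, 66.0]
force: [-2.0, 3.1, 11.4]
gripper_width: 0.0519
grasp_force: 50.0
```

Run:
```python
from h import *
o=ctrl.get_obs();print(o['joint_pos'].round(1),o['force'],o['wrist_torque'],o['position'],o['orientation'],o['gripper_width'],o['grasp_force'])
```

```text
[ 18.4  24.9   2.7 103.7  -1.3  51.2  -2.3] [-2.04746528  3.14116676 11.39616221] [ 0.76571001  0.67034352 -0.1355516 ] [ 0.53990717 -0.2684329   0.14859721] [1.79792081e+02 1.03614927e-01 6.60474431e+01] 0.05194282525610102 50.005646422644986
```

Emit:
servo_tool(increments=[[0,0,-0.1,0,0,0,0.2],[0,0,-0.22,0,0,0,0.2],[0,0,-0.36,0,0,0,0.2],[0,0,-0.5,0,0,0,0.2],[0,0,-0.64,0,0,0,0.2],[0,0,-0.78,0,0,0,0.2],[0,0,-0.92,0,0,0,0.2],[0,0,-1.06,0,0,0,0.2]])

```text
time_s: 16.55
position: [0.5394, -0.2684, 0.1486]
orientation: [-180.0, 0.2, 126.9]
force: [-3.9, 4.4, 14.2]
gripper_width: 0.0515
grasp_force: 50.0
```

Emit:
servo_tool(increments=[[0,0,-0.09,0,0,0,0.2],[0,0,-0.15,0,0,0,0.2],[0,0,-0.15,0,0,0,0.2]])

```text
time_s: 16.85
position: [0.5392, -0.2682, 0.1486]
orientation: [-179.9, 0.2, 135.3]
force: [-5.4, 3.8, 14.6]
gripper_width: 0.0518
grasp_force: 50.0
```

Run:
```python
from h import *
o=ctrl.get_obs();print(o['joint_pos'].round(1),o['force'],o['wrist_torque'],o['position'],o['orientation'],o['gripper_width'],o['grasp_force'])
```

```text
[ 30.3  25.6 -12.9 102.8   7.1  52.3  59.6] [-5.36500777  3.83683552 14.5824163 ] [0.84447226 0.98607603 0.08860921] [ 0.5392022 -0.2681633  0.1485864] [-1.79940659e+02  1.55333482e-01  1.35280031e+02] 0.05180428427499224 50.00569588858866
```

Emit:
servo_tool(increments=[[0,0,0,0,0,-0.5,0.2],[0,0,0,0,0,-1,0.2],[0,0,0,0,0,-1.3,0.2],[0,0,0,0,0,-1.5,0.2]])

```text
time_s: 17.25
position: [0.538, -0.2686, 0.1614]
orientation: [-179.8, 0.0, 135.2]
force: [-0.5, -0.5, -0.9]
gripper_width: 0.0518
grasp_force: 50.0
```

Run:
```python
from h import *
o=ctrl.get_obs();print(o['force'],o['wrist_torque'],o['position'],o['orientation'],o['gripper_width'],o['grasp_force'])
```

```text
[-0.5202601 -0.5460944 -0.9281272] [-0.05634844  0.01863926  0.00724989] [ 0.5379614  -0.26858311  0.16139528] [-1.79829983e+02  4.43461798e-02  1.35168381e+02] 0.0517901963007355 49.99898095191463
```

Emit:
servo_tool(increments=[[0,0,0,0,0,-0.7,0.2],[0,0,0,0,0,-1.7,0.2],[0,0,0,0,0.05,-2.8,0.2],[0,0,0,-0.05,0.1,-3.7,0.2],[0,0,0,-0.1,0.1,-4.3,0.2],[0,0,0,-0.1,0.1,-4.5,0.2],[0,0,0,-0.1,0.1,-4.5,0.2]])

```text
time_s: 17.95
position: [0.5395, -0.2679, 0.2066]
orientation: [-179.9, 0.0, 135.2]
force: [0.2, -0.2, -0.6]
gripper_width: 0.0515
grasp_force: 50.0
```

Run:
```python
from h import *
o=ctrl.get_obs();print(o['force'],o['position'],o['orientation'],o['gripper_width'],o['grasp_force'])
s=snap('scene'); t=snap('top')
r=lambda i,x,y,w,h,k:cv2.resize(i[y:y+h,x:x+w,::-1],None,fx=k,fy=k,interpolation=2)
print('mouth at',(proj(s,[[.5395,-.2685,.165]])[0]-[140,195])*4)
cv2.imwrite('pics/a6.png',np.hstack([r(s['pixels'],140,195,90,120,4),r(t['pixels'],330,175,90,120,4)]))
```

```text
[ 0.15666387 -0.18859092 -0.63183254] [ 0.53952757 -0.26786068  0.20659565] [-1.79853943e+02  2.21232211e-02  1.35198526e+02] 0.051471980522724246 49.99904255293611
mouth at [196.31594549 236.17179086]
```

View pics/a6.png

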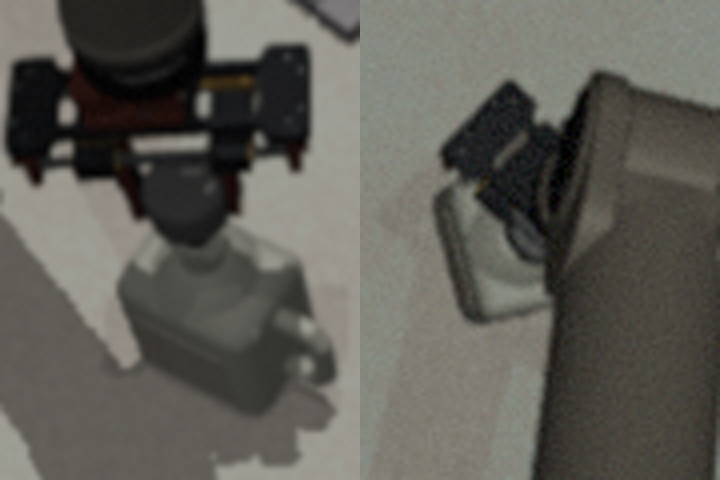

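The cap is held level at crop (185,200), straight above the bare neck at (200,255), and the jug is upright. I hand in.

```bash
python3 -c "
from plant import ctrl
print(ctrl.hand_in())"
```

```text
the job is handed in; nothing more can be done
None
```

I handed the job in at about 18 s: all four lids are in the basin, the empty tray is flat on the counter where it started, and the gripper holds the cap level about 3.5 cm above the upright jug's mouth; the hand-in gave no verdict.

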